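Hang the bar caddy on the rail and slide it to its mark

ROBOT

A 6-joint arm with a two-finger parallel gripper is mounted at the origin on the work surface. World frame = base frame: x ahead of the robot, y to its left, z up, the work surface at z = 0. Lengths are in m, angles in rad, forces in N, time in s.
With the tool pointing down it reaches from about 0.3 to 1 m from the base axis. Payload 5.1 kg.
Tool frame: the origin (TCP) lies at the very end of the fingers, on their centre line; the grasp point (between the pads) lies 19 mm behind it; z points along the fingers, y is the line along which they close (so a half turn about z gives the same grasp; the last joint's range is limited). The gripper opens to 95 mm and grips with 3 to 60 N. Pads are 20 mm wide; open, the fingers measure 119 mm over their backs; the gripper's body (75 mm by 180 mm) begins 59 mm behind the grasp point.
Start: joints at [-1.419, 0.124, 1.65, -0, 1.367, -0.083], TCP at [0.151, -0.632, 0.215] pointing down, gripper open.
Joint ranges: [-2.61, 2.61], [-1.02, 2.33], [0.03, 2.71], [-1.35, 4.49], [0.32, 2.68], [-2.91, 2.91]. Speed limits (rad/s): [2.57, 2.57, 3.14, 3.14, 3.14, 3.14].

INTERFACE

Orientations are given as a unit quaternion [w, x, y, z].
In Python, from bench import bot, capture, calibration, sign_off gives the robot as it stands.
- The arm moves only by the tool arm_command, never from a script. Its argument "rows" is a list of rows, each a list of 4 numbers: the shift along the tool's x, y, z in cm, then the turn about the tool's z in rad. In form: [[dx, dy, dz, twist], ...]. A call has 1 to 5 rows; each row is the pose to reach, as a shift and turn from the pose commanded when the call began, along the tool's axes at that moment; what a row does not reach only later rows make up. A row lasts 1/12 s, in which the tool goes at most 41.7 mm and 7.16 degrees, less where a joint would pass 70% of its speed; a pose out of reach is approached as far as the arm can. A call with a gripper value outside its range is refused whole. "hand" is the finger opening in cm, from 0 to 9.51, set as the call begins (left out, the last holds). The fingers move at their own pace and stop on an object; "newtons" is the grip in N (left out, the last holds). Time passes only in rows, so rows that repeat a pose let the fingers close. It gives the time, the measured TCP pose, the force, the opening and the grip force at its end, in the units of the state.
- bot.observe(): the state, without advancing time (a new reading comes with each control period).
- capture(name): name is "side" or "top"; returns (picture, depth): 480x640x3 uint8, red, green, blue; 480x640 float32, m along the optical axis (not along the pixel's ray), 0 where there is no reading.
- calibration(name): a dict with "fx", "fy", "cx", "cy" (pixels), "R" (3x3) and "t" (3): a world point X has camera coordinates R X + t. Camera axes: x right, y down, z forward; pixel columns grow to the right and rows downward; lengths in m; the calibration is good to about 2 mm. A picture is of the moment at which its call begins. calibration takes no time and is no camera call.
- sign_off(): hands the job in; it is judged then, once.
The state is a dict: "time": time; "qpos": joint angles; "qd": joint speeds; "tau": joint torques, N m; "tcp_pos": TCP position; "orientation": TCP orientation; "contact_force": force on the tool from outside, world axes, zero at the start; "torque": the same for the moment, N m; "finger_gap": finger opening in m; "grip_force": force on a finger pad.
Only numpy, scipy, OpenCV 4.12 (cv2) and the standard library are available. Lean on these libraries where they do the work, as an engineer would, in place of code of your own. Each camera call takes 0.05 s, during which the arm holds its last target. There are 200 camera calls.

TASK

Pick up the small walnut caddy by its sloping handle and hook its steel strap over the brass rail, on the open stretch that the glass shelf does not cover. Then slide it along the rail, under the glass shelf, until the strap sits wholly within the black rubber sleeve on the rail, and leave it hanging there upright and still. Do not knock the glass shelf, and leave the glasses and bar tools on the tray standing or lying where they are.

Things in the scene. Friction and masses are not known exactly. Their poses are not given: they have to be found in the camera images.
- caddy: Caddy, 0.26 kg, 147 mm tall: open walnut bin 56 x 90 x 35 mm (centre at x = +14 mm) on a steel strap (36 wide, 3 thick, at x = -13.5 mm) bent at the top into a hook open downwards, tip on the +x side. Walnut handle (24 wide in y, 16 thick) leans from the strap's foot to -x, free end at x = -63, z = 95 mm. Origin on the underside below the hook; z up, y across the strap.
- caddy_hook (a point): Centre of the hook, 135 mm above the caddy's origin; on the rail's axis when the caddy hangs. Hook 24 mm wide inside, top roof-shaped; its tip ends 20 mm below this point, its top is 12 mm above it.
- caddy_grip (a point): Middle of the sloping handle, to be gripped across its 24 mm width (caddy y): 45 mm to -x of the caddy's origin, 70 mm above it. The handle leans 35 degrees from vertical: (-0.574, 0, 0.819) in the caddy's frame points to its free end.
- rack: Fixed brass rack: rail 12 mm thick, 350 mm long along its y, axis 250 mm above the table, on 14 mm posts at y = -170 and +170 mm with 22 mm balls on top. Origin on the table under mid rail; z up; at yaw 90 degrees x points to the robot's left and y towards the robot. Two posts at x = +85 mm, y = -165 and 0 mm carry the glass shelf. The rail is open above from y = +20 to +155 mm.
- shelf: Fixed clear glass shelf with thin brass edging over the far half of the rail, origin and axes as the rack's: covers x = -35 to +105 mm, y = -180 to +20 mm, underside 276 mm, top 284 mm above the table: too little room under it to lift the hook on or off the rail.
- mark: Black rubber sleeve, 60 mm long, flush on the rail under the glass shelf. Origin at the sleeve's centre on the rail's axis; y along the rail.
- tray: Fixed smoked-glass tray, 380 (x) x 400 (y) mm, its floor 6 mm and its brass rim 14 mm above the table; origin at the centre of the underside.
- tumbler_a: Clear rocks tumbler on the tray, 80 mm across, 90 mm tall, origin at the centre of its underside, z up.
- tumbler_b: Second such tumbler: 80 mm across, 90 mm tall, origin at the centre of its underside, z up.
- shaker: Stainless steel cocktail shaker, 88 mm across, 195 mm tall, standing at the tray's far right corner; origin at the centre of its underside, z up.
- jigger: Black plastic hourglass jigger, 42 mm across, 70 mm tall, standing on the tray; origin at the centre of its underside, z up.
- muddler: Walnut muddler lying on the tray, 200 mm long along its y, 26 mm thick; origin on its underside at mid length.
Mind the look-alikes: they are no part of the job. What is shaped like the caddy but pink or purple is not meant.

How it is judged:
By the outcome, as a careful person would: the job done as asked, in the order asked, and still so for the second after the job is handed in, with the robot touching nothing.
It also fails if it takes over 56 s, if anything falls off the work surface, if the arm or the gripper's body presses on something with over 40 N, if the wrist force passes 120 N, or if a joint passes its speed limit or range.

## Working session

There is one attempt and no reset: what is moved stays moved. The work goes in short steps, Python scripts to look and compute and a tool call to move; the robot and the scene stay as the last step left them, time stands still between calls to the robot, and variables do not carry over. Pictures are saved under pics/ and viewed, at most 10 in all, crops included, and the job is handed in when it is done.

Besides the shell and the picture viewer there is one more tool, called after "Request:" as name([rows], argument=value, ...), one row to a line, values as JSON. arm_command: Moves the arm, as the interface text tells. Its arguments: {"type":"object","properties":{"rows":{"type":"array"},"hand":{"type":"number"},"newtons":{"type":"number"}},"required":["rows"]}

```bash
mkdir -p pics; ls
python3 - <<'E'
from bench import bot,capture,calibration
import cv2,numpy as np
for n in ("side","top"):
    p,d=capture(n); cv2.imwrite(f"pics/{n}0.png",p[:,:,::-1]); np.savez(f"{n}0.npz",p=p,d=d)
    c=calibration(n); print(n,{k:np.round(v,3).tolist() for k,v in c.items()}); print("cam",np.round(-np.array(c["R"]).T@c["t"],3))
s=bot.observe(); print(s)
E
```

```text
pics
side {'fx': 441.903, 'fy': 441.903, 'cx': 318.713, 'cy': 234.859, 'R': [[0.957, -0.29, -0.004], [-0.202, -0.657, -0.726], [0.208, 0.696, -0.688]], 't': [-0.491, 0.092, 1.006]}
cam [ 0.279 -0.782  0.756]
top {'fx': 551.983, 'fy': 551.983, 'cx': 318.472, 'cy': 244.209, 'R': [[0.014, -1.0, 0.019], [-0.99, -0.017, -0.14], [0.14, -0.016, -0.99]], 't': [-0.183, 0.488, 1.37]}
cam [ 0.294 -0.153  1.428]
{'time': 0.1, 'qpos': array([-1.41858965e+00,  1.24436683e-01,  1.65151007e+00, -1.68851908e-05,
        1.36752783e+00, -8.26012291e-02]), 'qd': array([-0.00124301, -0.00294266, -0.00210517,  0.00021698, -0.00063522,
        0.00072128]), 'tau': array([ 2.74574177e-04, -4.18880689e+01, -3.61096287e+01,  7.77455186e-02,
        4.61448811e-02, -6.21424056e-05]), 'tcp_pos': array([ 0.15110473, -0.63159767,  0.21352824]), 'orientation': array([-9.40109106e-04,  9.93115428e-01,  1.17136080e-01, -4.10037572e-05]), 'contact_force': array([ 0.061465  , -0.09738969,  0.13913502]), 'torque': array([-0.0331294 ,  0.04224941,  0.02160109]), 'grip_force': 0.0, 'finger_gap': 0.09519032381853164}
```

View pics/side0.png

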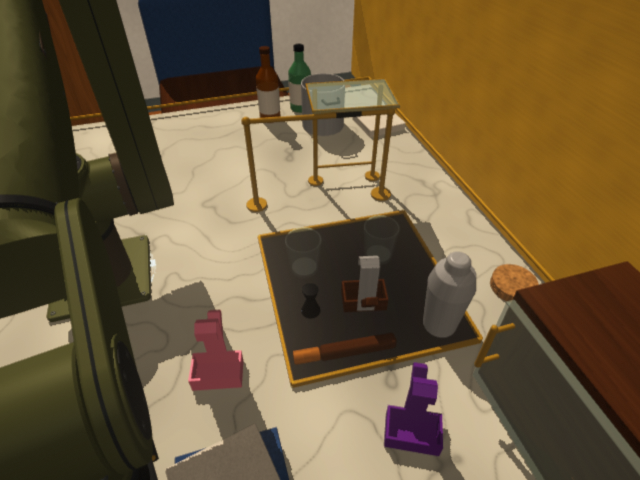

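View pics/top0.png

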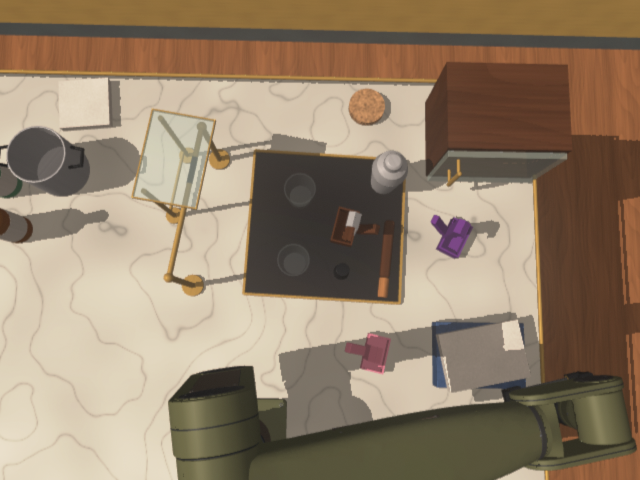

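Candidates for the caddy:
- Walnut caddy on the tray, with a brown bin and grey strap: side (367,285), top (350,225).
- Pink look-alike: side (215,355), top (370,352).
- Purple look-alike: side (415,415), top (453,237).

I choose the walnut one and check it in a close crop, together with the rack.

Run:
```python
import cv2,numpy as np
t=np.load("top0.npz")["p"][:,:,::-1]; s=np.load("side0.npz")["p"][:,:,::-1]
f=lambda a,k:cv2.resize(a,None,fx=k,fy=k,interpolation=cv2.INTER_CUBIC)
a=f(t[190:265,310:410],4); b=f(s[240:330,330:430],4)[:300]
c=f(t[100:300,125:325],2)[:300]; 
top=np.hstack([f(t[190:265,310:410],4),f(s[245:320,330:430],4)])
bot=np.hstack([f(t[105:255,125:325],2),f(s[75:225,230:430],2)])
bot2=np.vstack([top,bot]);print(bot2.shape)
cv2.imwrite("pics/crop.png",bot2)
```

```text
(600, 800, 3)
```

View pics/crop.png

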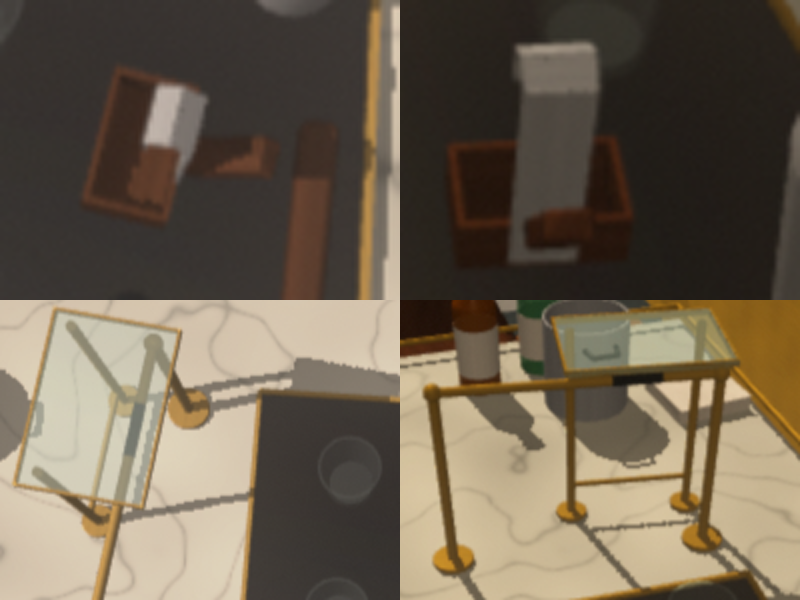

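The crop confirms the choice: an open walnut bin with rim corners near top px (339,207), (331,241) and (352,245), a grey strap and hook, and the handle pointing right to about (375,229). The rail runs from its near ball at top (168,277) to its far ball at (201,125). The black sleeve is well under the glass, at side (336–362,114).

```bash
cat > h.py <<'E'
import numpy as np,cv2
from bench import bot,capture,calibration
C={n:{k:np.array(v) for k,v in calibration(n).items()} for n in("side","top")}
def ray(n,u,v):
    c=C[n]; R,t=c["R"],c["t"]; d=R.T@np.array([(u-c["cx"])/c["fx"],(v-c["cy"])/c["fy"],1]); return -R.T@t,d
def onz(n,u,v,z):
    o,d=ray(n,u,v); return o+d*(z-o[2])/d[2]
def tri(p,q):
    a,d=ray("side",*p); b,e=ray("top",*q); s=np.linalg.lstsq(np.c_[d,-e],b-a,rcond=None)[0]
    x,y=a+d*s[0],b+e*s[1]; return (x+y)/2,np.linalg.norm(x-y)
def proj(n,X):
    c=C[n]; p=c["R"]@X+c["t"]; return np.array([c["fx"]*p[0]/p[2]+c["cx"],c["fy"]*p[1]/p[2]+c["cy"]])
def T(yaw,o): 
    c,s=np.cos(yaw),np.sin(yaw); return lambda p:np.array([o[0]+c*p[0]-s*p[1],o[1]+s*p[0]+c*p[1],(o[2] if len(o)>2 else 0)+p[2]])
E
python3 - <<'E'
from h import *
np.set_printoptions(precision=4,suppress=True)
p1=lambda u,v:(310+u/4-.4,190+v/4-.4); p2=lambda u,v:(330+u/4-.4,245+v/4-.4)
A,B,Cc=[onz("top",*p1(*q),.041) for q in((118,67),(83,203),(168,222))]
print("bin",A,B,Cc,np.linalg.norm(A-B),np.linalg.norm(B-Cc))
# A=(x+42,y+?)
s=[onz("side",*p2(*q),.041) for q in((48,143),(213,137),(232,193),(55,207))]
print("bin side",*s)
print("balls",tri((246,121),(168,277)),tri((391,110),(201.5,125)))
for z in(.25,.261):print(z,onz("side",246,121,z),onz("side",391,110,z),onz("top",168,277,z),onz("top",201.5,125,z))
print("sleeve",onz("side",336,114.5,.25),onz("side",362,114,.25))
sh=[(55,309),(181,330),(144,508),(15,485)]
S=[onz("top",125+u/2,105+(v-300)/2,.284) for u,v in sh];print("shelf",*S)
print("shelf side",*[onz("side",230+(u-400)/2,75+(v-300)/2,.284) for u,v in((553,318),(718,311),(740,361),(572,374))])
print("shaker",onz("top",393,161,.195),onz("side",459,261,.195))
E
```

```text
bin [ 0.5893 -0.2271  0.041 ] [ 0.5008 -0.2056  0.041 ] [ 0.4895 -0.2598  0.041 ] 0.09108843325907674 0.05529899903658232
bin side [ 0.5016 -0.2066  0.041 ] [ 0.5869 -0.2284  0.041 ] [ 0.5814 -0.2665  0.041 ] [ 0.491  -0.2484  0.041 ]
balls (array([0.3845, 0.1476, 0.2475]), np.float64(0.0010984851104247834)) (array([0.7216, 0.0907, 0.2511]), np.float64(0.0017672580285649606))
0.25 [0.3835 0.1429 0.25  ] [0.7215 0.0925 0.25  ] [0.3849 0.1469 0.25  ] [0.7229 0.0907 0.25  ]
0.261 [0.3812 0.1228 0.261 ] [0.7119 0.0735 0.261 ] [0.384  0.1441 0.261 ] [0.7189 0.0884 0.261 ]
sleeve [0.5901 0.1105 0.25  ] [0.649  0.0947 0.25  ]
shelf [0.7431 0.1904 0.284 ] [0.7223 0.0541 0.284 ] [0.5264 0.085  0.284 ] [0.5486 0.2213 0.284 ]
shelf side [0.5488 0.2155 0.284 ] [0.7479 0.1739 0.284 ] [0.7196 0.0471 0.284 ] [0.5307 0.0744 0.284 ]
shaker [ 0.6656 -0.3425  0.195 ] [ 0.6629 -0.3485  0.195 ]
```

```bash
cat >> h.py <<'E'
from scipy.spatial.transform import Rotation as Ro
def go(x,y,z,yawdeg,frm=None):
    """shift (cm, tool axes) and twist (rad) from pose frm (x,y,z,yawdeg) to target"""
    if frm is None:
        s=bot.observe(); w,a,b,c=s["orientation"]; X=Ro.from_quat([a,b,c,w]).as_matrix()[:,0]
        frm=[*s["tcp_pos"],np.degrees(np.arctan2(X[1],X[0]))]; print("at",np.round(frm,4))
    a=np.radians(frm[3]); d=np.array([x,y,z])-frm[:3]
    r=np.array([d@[np.cos(a),np.sin(a),0],d@[np.sin(a),-np.cos(a),0],-d[2]])*100
    print(np.round(r,2),"twist",round(-np.radians(yawdeg-frm[3]),3))
E
python3 - <<'E'
from h import *
c=T(np.radians(77.2),[.536,-.256,.006])
for n,p in dict(handle_end=(-.0564,0,.0996),end_lo=(-.0696,0,.0904),hooktop1=(0,-.018,.147),hooktop2=(0,.018,.147),binA=(.042,-.045,.035)).items():
    t=proj("top",c(p));s=proj("side",c(p));print(n,((t-[310,190])*4+1.5).round(),((s-[330,245])*4+1.5).round())
a=[.1511,-.6316,.2135]
go(.30,-.505,.26,45.35)
go(.5236,-.3106,.25,77.2)
E
```

```text
handle_end [261. 153.] [170. 205.]
end_lo [280. 161.] [173. 239.]
hooktop1 [184.  88.] [196.  45.]
hooktop2 [170. 146.] [121.  49.]
binA [115.  67.] [214. 131.]
at [ 0.1511 -0.6316  0.2135 13.4537]
[17.43 -8.85 -4.65] twist -0.557
at [ 0.1511 -0.6316  0.2135 13.4537]
[ 43.7  -22.55  -3.65] twist -1.113
```

Request:
arm_command([
  [17.4, -8.9, -4.6, -0.56],
  [17.4, -8.9, -4.6, -0.56],
  [17.4, -8.9, -4.6, -0.56],
  [17.4, -8.9, -4.6, -0.56],
  [17.4, -8.9, -4.6, -0.56],
], hand=7, newtons=45)

```text
time: 0.52
tcp_pos: [0.3012, -0.5032, 0.2609]
orientation: [-0.0, 0.921, 0.39, 0.0]
contact_force: [-0.2, -0.4, -0.5]
finger_gap: 0.0712
grip_force: 0.0
```

Run:
```python
from h import *
go(.5236,-.3106,.25,77.2)
```

```text
at [ 0.3012 -0.5032  0.2609 45.8587]
[29.31  2.55  1.09] twist -0.547
```

Request:
arm_command([
  [20, 1.7, 0.5, -0.547],
  [20, 1.7, 0.5, -0.547],
  [20, 1.7, 0.5, -0.547],
  [20, 1.7, 0.5, -0.547],
  [20, 1.7, 0.5, -0.547],
])

```text
time: 0.93
tcp_pos: [0.4534, -0.3719, 0.2551]
orientation: [-0.0, 0.781, 0.624, 0.0]
contact_force: [-0.2, -1.0, -0.4]
finger_gap: 0.0703
grip_force: 0.0
```

Run:
```python
from h import *
go(.5236,-.3106,.18,77.2)
```

```text
at [ 0.4534 -0.3719  0.2551 77.2237]
[7.53 5.49 7.51] twist 0.0
```

Request:
arm_command([
  [4, 3, 2.5, 0],
  [7.5, 5.5, 5, 0],
  [7.5, 5.5, 7.5, 0],
  [7.5, 5.5, 7.5, 0],
  [7.5, 5.5, 7.5, 0],
])

```text
time: 1.35
tcp_pos: [0.5215, -0.3118, 0.1773]
orientation: [-0.003, 0.783, 0.623, -0.001]
contact_force: [0.8, -0.6, 0.2]
finger_gap: 0.0702
grip_force: 0.0
```

Run:
```python
from h import *
go(.5236,-.3106,.08,77.2)
p,d=capture("side"); cv2.imwrite("pics/s1.png",cv2.resize(p[220:360,300:500,::-1],None,fx=4,fy=4))
```

```text
at [ 0.5215 -0.3118  0.1773 77.0107]
[0.17 0.18 9.73] twist -0.003
```

View pics/s1.png

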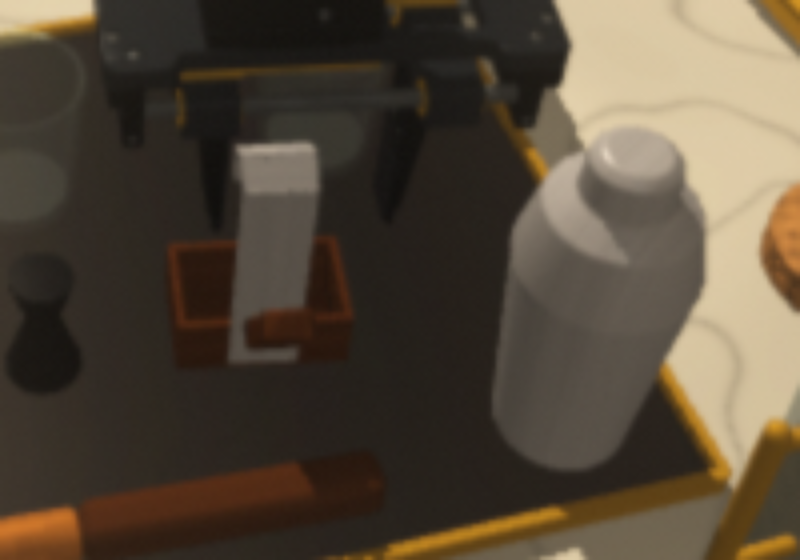

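The crop shows the open fingers, with tips at crop (215,225) and (390,215), straddling the caddy's strap and handle. The shaker is clear to the right. Next I descend and close.

Request:
arm_command([
  [0.1, 0.1, 2.5, 0],
  [0.1, 0.1, 5, 0],
  [0.1, 0.1, 7.5, 0],
  [0.1, 0.1, 9.5, 0],
  [0.1, 0.1, 9.5, 0],
])

```text
time: 1.82
tcp_pos: [0.5212, -0.3132, 0.083]
orientation: [-0.002, 0.784, 0.621, -0.001]
contact_force: [-1.2, 0.3, -0.0]
finger_gap: 0.0696
grip_force: 0.0
```

Request:
arm_command([
  [0, 0, 0, 0],
  [0, 0, 0, 0],
])

```text
time: 1.98
tcp_pos: [0.5247, -0.3149, 0.0886]
orientation: [0.002, 0.784, 0.621, 0.001]
contact_force: [0.7, 0.1, 1.2]
finger_gap: 0.0698
grip_force: 0.0
```

Run:
```python
from h import *
go(.5236,-.3106,.08,77.2)
p,d=capture("side"); cv2.imwrite("pics/s2.png",cv2.resize(p[220:360,300:500,::-1],None,fx=4,fy=4))
```

```text
at [ 0.5247 -0.3149  0.0886 76.8011]
[ 0.39 -0.2   0.86] twist -0.007
```

View pics/s2.png

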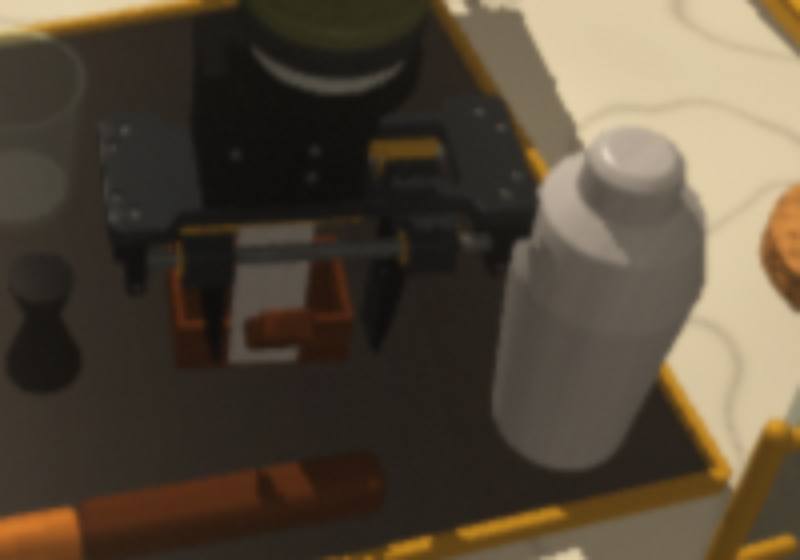

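Request:
arm_command([
  [0, 0, 0, 0],
  [0, 0, 0, 0],
  [0, 0, 0, 0],
  [0, 0, 0, 0],
])

```text
time: 2.37
tcp_pos: [0.5241, -0.3131, 0.0864]
orientation: [0.001, 0.783, 0.622, 0.0]
contact_force: [0.5, -0.5, -0.2]
finger_gap: 0.0702
grip_force: 0.0
```

Run:
```python
from h import *
go(.5236,-.3106,.08,77.2)
s=bot.observe(); t=s["tcp_pos"]; g=np.array([.9752,-.2215,0])*.035
for q in(t-g,t,t+g):print((proj("side",q)-[300,220])*4)
c=T(np.radians(77.2),[.536,-.256,.006])
for y in(-.012,.012):print("handle",(proj("side",c((-.0564,y,.0996)))-[300,220])*4,(proj("side",c((-.0696,y,.0904)))-[300,220])*4)
```

```text
at [ 0.5241 -0.3131  0.0864 76.8877]
[ 0.24 -0.1   0.64] twist -0.005
[214.23053614 336.29888737]
[287.62394724 331.92346107]
[360.71703779 327.5659387 ]
handle [313.54145479 301.67576542] [316.56629236 336.41199678]
handle [262.5981711  304.66945369] [265.42671778 339.46719484]
```

Request:
arm_command([
  [0.2, 0, 0.3, 0],
  [0.2, 0, 0.6, 0],
  [0.2, 0, 0.6, 0],
])

```text
time: 2.62
tcp_pos: [0.5236, -0.3104, 0.0785]
orientation: [-0.001, 0.783, 0.622, -0.0]
contact_force: [-0.3, 0.6, 0.3]
finger_gap: 0.0703
grip_force: 0.0
```

Request:
arm_command([
  [0, 0, 0, 0],
  [0, 0, 0, 0],
  [0, 0, 0, 0],
  [0, 0, 0, 0],
  [0, 0, 0, 0],
], hand=1.5)

```text
time: 3.03
tcp_pos: [0.5242, -0.3111, 0.0798]
orientation: [0.0, 0.783, 0.622, 0.0]
contact_force: [-0.3, 1.0, -0.1]
finger_gap: 0.0417
grip_force: 0.0
```

Request:
arm_command([
  [0, 0, 0, 0],
  [0, 0, 0, 0],
  [0, 0, 0, 0],
  [0, 0, 0, 0],
])

```text
time: 3.37
tcp_pos: [0.5241, -0.3111, 0.0797]
orientation: [-0.0, 0.783, 0.622, -0.0]
contact_force: [-0.2, -0.1, 0.3]
finger_gap: 0.0236
grip_force: 45.0
```

Request:
arm_command([
  [0, 0, -0.5, 0],
  [0, 0, -1.5, 0],
  [0, 0, -3, 0],
  [0, 0, -4.5, 0],
  [0, 0, -6, 0],
])

```text
time: 3.78
tcp_pos: [0.524, -0.3109, 0.1405]
orientation: [-0.0, 0.783, 0.622, -0.0]
contact_force: [-0.5, -0.2, -2.5]
finger_gap: 0.024
grip_force: 45.0
```

Request:
arm_command([
  [0, 0, -2, 0],
  [0, 0, -4.5, 0],
  [0, 0, -7, 0],
  [0, 0, -9, 0],
  [0, 0, -10, 0],
])

```text
time: 4.2
tcp_pos: [0.5252, -0.3117, 0.244]
orientation: [0.003, 0.783, 0.622, 0.001]
contact_force: [-0.0, -1.1, -2.1]
finger_gap: 0.0232
grip_force: 45.0
```

Request:
arm_command([
  [0, 0, 0, -0.02],
  [0, 0, 0, -0.04],
  [0, 0, 0, -0.06],
  [0, 0, 0, -0.06],
  [0, 0, 0, -0.06],
])

```text
time: 4.62
tcp_pos: [0.5235, -0.3105, 0.2376]
orientation: [-0.002, 0.764, 0.645, -0.0]
contact_force: [-0.4, -1.2, -3.1]
finger_gap: 0.0235
grip_force: 45.0
```

Run:
```python
from h import *
p,d=capture("side"); q,e=capture("top")
a=cv2.resize(p[130:330,300:500],None,fx=2,fy=2);b=cv2.resize(q[150:350,270:470],None,fx=2,fy=2)
cv2.imwrite("pics/s3.png",np.hstack([a,b])[:,:,::-1])
psi=np.radians(80.6);xr=np.array([np.cos(psi),np.sin(psi)]);yr=np.array([-xr[1],xr[0]]);m=np.array([.5535,.1191])
w=m+.114*yr-.056*xr; pre=w-.11*xr; print(w,pre)
go(*pre,.245,80.6)
```

```text
[0.43188452 0.08247112] [ 0.41391866 -0.02605182]
at [ 0.5238 -0.3107  0.2383 80.3147]
[ 26.22 -15.62  -0.67] twist -0.005
```

View pics/s3.png

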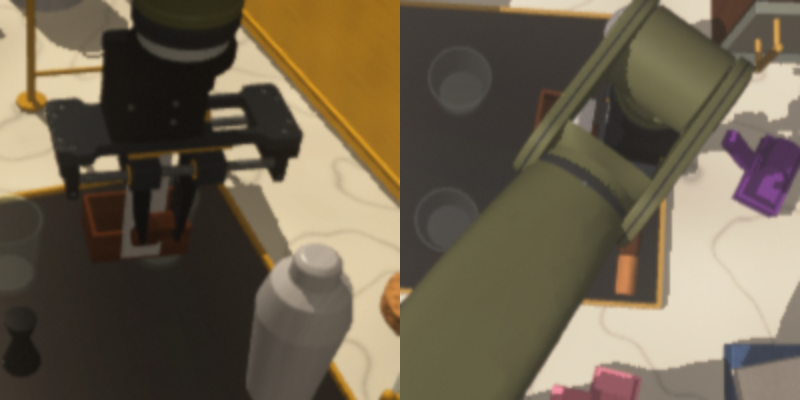

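The left half shows the caddy held level between the fingers, with the bin at crop (83–190, 190–260). The right half shows the tumblers, muddler and jigger unmoved. Next I carry it to the rail.

Request:
arm_command([
  [1, -0.6, 0, 0],
  [3.5, -2.1, 0, 0],
  [6.5, -3.9, -0.3, 0],
  [9.5, -5.7, -0.6, 0],
  [12.5, -7.5, -0.7, 0],
])

```text
time: 5.13
tcp_pos: [0.4702, -0.1734, 0.2467]
orientation: [-0.0, 0.764, 0.645, 0.0]
contact_force: [0.3, 0.1, -2.3]
finger_gap: 0.0236
grip_force: 45.0
```

Request:
arm_command([
  [3, -1.8, 0, 0],
  [6, -3.6, 0, 0],
  [9, -5.4, 0, 0],
  [12, -7.2, 0, 0],
  [13.7, -8.1, 0, 0],
])

```text
time: 5.55
tcp_pos: [0.4123, -0.0235, 0.2464]
orientation: [-0.001, 0.764, 0.646, 0.0]
contact_force: [-0.3, 0.2, -2.9]
finger_gap: 0.0237
grip_force: 45.0
```

Request:
arm_command([
  [0, 0, 0, 0],
  [0, 0, 0, 0],
  [0, 0, 0, 0],
  [0, 0, 0, 0],
  [0, 0, 0, 0],
])

```text
time: 5.97
tcp_pos: [0.4146, -0.0273, 0.2465]
orientation: [-0.0, 0.765, 0.644, -0.0]
contact_force: [-0.7, 0.2, -2.4]
finger_gap: 0.0237
grip_force: 45.0
```

Run:
```python
from h import *
p,d=capture("side"); q,e=capture("top")
psi=np.radians(80.6);xr=np.array([np.cos(psi),np.sin(psi)]);yr=np.array([-xr[1],xr[0]]);m=np.array([.5535,.1191])
w=m+.114*yr-.056*xr; pre=w-.11*xr
go(*pre,.245,80.6)
s=bot.observe();t=s["tcp_pos"]; o=t[:2]+.056*xr; c=T(psi,[*o,t[2]-.074])
q=q.copy();p=p.copy()
for X in[(x,y,.035) for x in(-.014,.042) for y in(-.045,.045)]+[(0,-.018,.147),(0,.018,.147)]:
    for im,n in((p,"side"),(q,"top")):
        u=proj(n,c(X)).round().astype(int); cv2.circle(im,tuple(map(int,u)),1,(0,255,0),-1)
print(proj("side",c((0,0,.1))),proj("top",c((0,0,.1))))
u=proj("side",c((0,0,.1))).astype(int);v=proj("top",c((0,0,.1))).astype(int)
f=lambda im,u:cv2.resize(im[max(u[1]-75,0):][:150,max(u[0]-66,0):][:,:133],(532,600),interpolation=cv2.INTER_CUBIC)
g=np.hstack([f(p,u),f(q,v)]);g=cv2.resize(g,(800,450))
cv2.imwrite("pics/s4.png",g[:,:,::-1])
```

```text
at [ 4.14600e-01 -2.72000e-02  2.46500e-01  8.02353e+01]
[ 0.1  -0.09  0.15] twist -0.006
[273.44637068 134.63649617] [223.12451574 258.5332025 ]
```

View pics/s4.png

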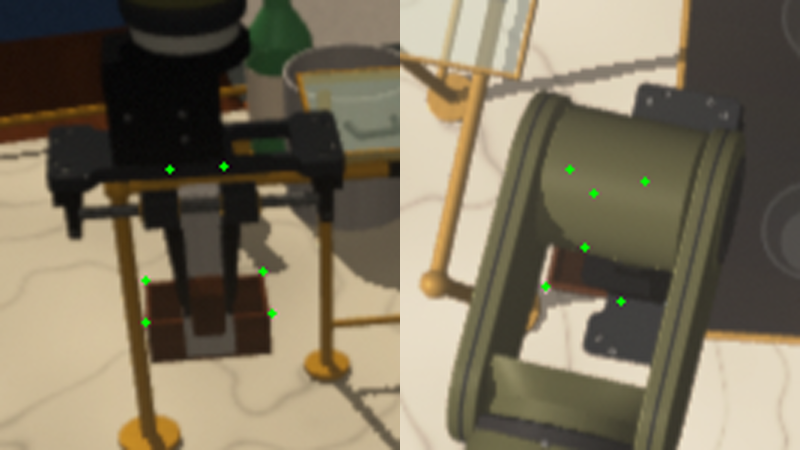

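Green marks are the predicted bin and hook corners. They agree with the picture to about 2 mm (rim at crop (145–270, 280–320)), and the caddy hangs level in the grip. Next I go in, with the bin under the rail and the hook tip over it.

Request:
arm_command([
  [1, 0, 0, -0.003],
  [3, -0.1, 0, -0.006],
  [5, -0.1, 0.1, -0.006],
  [7, -0.1, 0.1, -0.006],
  [9, -0.1, 0.1, -0.006],
])

```text
time: 6.48
tcp_pos: [0.4287, 0.0636, 0.2455]
orientation: [-0.0, 0.763, 0.647, 0.0]
contact_force: [0.5, 0.6, -2.6]
finger_gap: 0.0235
grip_force: 45.0
```

Request:
arm_command([
  [1, 0, 0, 0],
  [1.7, 0, 0, 0],
  [2.1, 0, 0, 0],
  [2.1, 0, 0, 0],
  [2.1, 0, 0, 0],
])

```text
time: 6.9
tcp_pos: [0.432, 0.0827, 0.2456]
orientation: [0.0, 0.762, 0.647, -0.0]
contact_force: [0.1, -0.0, -3.2]
finger_gap: 0.0237
grip_force: 45.0
```

Request:
arm_command([
  [0, 0, 0, 0],
  [0, 0, 0, 0],
  [0, 0, 0, 0],
  [0, 0, 0, 0],
])

```text
time: 7.23
tcp_pos: [0.432, 0.0827, 0.2457]
orientation: [0.0, 0.763, 0.647, 0.0]
contact_force: [-0.7, -0.5, -2.4]
finger_gap: 0.0236
grip_force: 45.0
```

Run:
```python
from h import *
p,d=capture("side"); q,e=capture("top")
psi=np.radians(80.6);xr=np.array([np.cos(psi),np.sin(psi)]);yr=np.array([-xr[1],xr[0]]);m=np.array([.5535,.1191])
w=m+.114*yr-.056*xr
go(*w,.189,80.6)
s=bot.observe();t=s["tcp_pos"]; r=t[:2]-m; print("rack x,y of tcp",r@xr,r@yr,s["contact_force"])
u=(280,120)
a=cv2.resize(p[75:225,220:353],(532,600),interpolation=cv2.INTER_CUBIC);b=cv2.resize(q[180:330,120:253],(532,600),interpolation=cv2.INTER_CUBIC)
cv2.imwrite("pics/s5.png",cv2.resize(np.hstack([a,b]),(800,450))[:,:,::-1])
```

```text
at [ 0.432   0.0828  0.2457 80.6346]
[-0.04 -0.01  5.67] twist 0.001
rack x,y of tcp -0.05560355413441388 0.11390667276373029 [-0.36807335  0.18757141 -3.03265521]
```

View pics/s5.png

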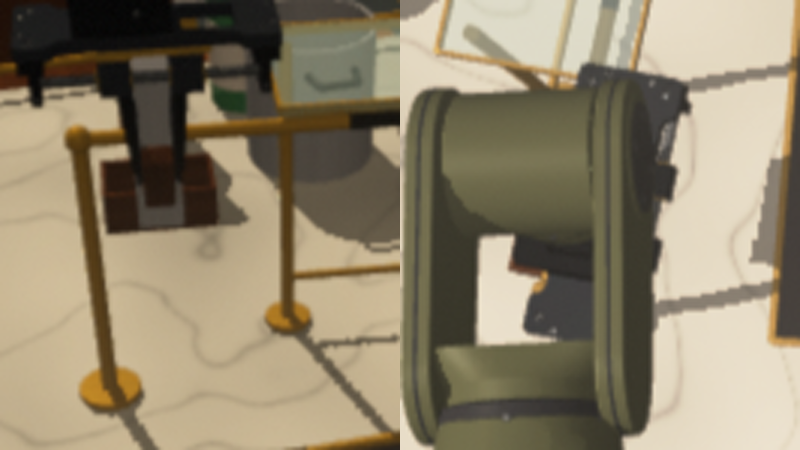

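The rail passes behind the strap and under the hook, and the bin is clear of the near post at crop (95,200). I lower gently and watch the force.

Request:
arm_command([
  [0, 0, 0.5, 0],
  [0, 0, 1.3, 0],
  [0, 0, 2.2, 0],
  [0, 0, 3.1, 0],
  [0, 0, 3.6, 0],
])

```text
time: 7.75
tcp_pos: [0.431, 0.083, 0.2072]
orientation: [-0.001, 0.762, 0.647, -0.001]
contact_force: [-0.4, -1.1, -4.2]
finger_gap: 0.0239
grip_force: 45.0
```

Request:
arm_command([
  [0, 0, 0.3, 0],
  [0, 0, 0.6, 0],
  [0, 0, 0.9, 0],
  [0, 0, 1.0, 0],
  [0, 0, 1.0, 0],
])

```text
time: 8.17
tcp_pos: [0.432, 0.0831, 0.1995]
orientation: [-0.0, 0.762, 0.647, -0.0]
contact_force: [-0.2, 0.8, -2.5]
finger_gap: 0.0237
grip_force: 45.0
```

Request:
arm_command([
  [0, 0, 0.2, 0],
  [0, 0, 0.4, 0],
  [0, 0, 0.6, 0],
  [0, 0, 0.7, 0],
  [0, 0, 0.7, 0],
])

```text
time: 8.58
tcp_pos: [0.4318, 0.0831, 0.1923]
orientation: [-0.0, 0.762, 0.647, -0.0]
contact_force: [-0.3, 0.3, -3.9]
finger_gap: 0.0237
grip_force: 45.0
```

Request:
arm_command([
  [0, 0, 0.1, 0],
  [0, 0, 0.2, 0],
  [0, 0, 0.2, 0],
])

```text
time: 8.83
tcp_pos: [0.4319, 0.0831, 0.1904]
orientation: [-0.0, 0.762, 0.647, -0.0]
contact_force: [1.0, -0.0, -2.6]
finger_gap: 0.024
grip_force: 45.0
```

Request:
arm_command([
  [0, 0, 0.1, 0],
  [0, 0, 0.2, 0],
  [0, 0, 0.2, 0],
])

```text
time: 9.08
tcp_pos: [0.4324, 0.083, 0.1897]
orientation: [0.0, 0.762, 0.647, 0.0]
contact_force: [-1.9, -2.0, 1.9]
finger_gap: 0.0238
grip_force: 45.0
```

It is seated: the load came off at TCP z 0.1897, and I predicted 0.189. I release.

Request:
arm_command([
  [0, 0, 0, 0],
  [0, 0, 0, 0],
  [0, 0, 0, 0],
  [0, 0, 0, 0],
  [0, 0, 0, 0],
], hand=4.2)

```text
time: 9.5
tcp_pos: [0.432, 0.0831, 0.1886]
orientation: [-0.0, 0.762, 0.647, 0.0]
contact_force: [0.5, -0.1, -0.2]
finger_gap: 0.0417
grip_force: 0.0
```

Request:
arm_command([
  [-0.5, 0, 0, 0],
  [-1.5, 0, 0, 0],
  [-2.2, 0, 0, 0],
  [-2.2, 0, 0, 0],
  [-2.2, 0, 0, 0],
])

```text
time: 9.92
tcp_pos: [0.4284, 0.0607, 0.1887]
orientation: [0.0, 0.763, 0.647, 0.0]
contact_force: [-0.4, -0.2, 0.1]
finger_gap: 0.0422
grip_force: 0.0
```

Request:
arm_command([
  [0, 0, 0, 0],
  [0, 0, 0, 0],
  [0, 0, 0, 0],
  [0, 0, 0, 0],
  [0, 0, 0, 0],
])

```text
time: 10.33
tcp_pos: [0.4285, 0.0615, 0.1886]
orientation: [-0.0, 0.762, 0.647, 0.0]
contact_force: [0.8, 0.2, -0.4]
finger_gap: 0.042
grip_force: 0.0
```

Run:
```python
from h import *
p,d=capture("side"); q,e=capture("top")
psi=np.radians(80.6);xr=np.array([np.cos(psi),np.sin(psi)]);yr=np.array([-xr[1],xr[0]]);m=np.array([.5535,.1191])
s=bot.observe();t=s["tcp_pos"]; r=t[:2]-m; print("rack x,y of tcp",r@xr,r@yr,t[2],s["contact_force"])
c=T(psi,[*(m+.114*yr),.115]); p=p.copy()
for X in[(x,y,.035) for x in(-.014,.042) for y in(-.045,.045)]+[(-.063,-.012,.095),(-.063,.012,.095)]:
    cv2.circle(p,tuple(int(v) for v in proj("side",c(X)).round()),0,(0,255,0),-1)
a=cv2.resize(p[75:225,220:353],(532,600),interpolation=cv2.INTER_CUBIC)
b=cv2.resize(q[180:330,120:253],(266,300))
b=np.vstack([b,np.zeros_like(b)])
cv2.imwrite("pics/s6.png",np.hstack([a,b])[:,:,::-1])
```

```text
rack x,y of tcp -0.07724375598304291 0.11398094017565386 0.18864813102148542 [-0.05494396  0.14474905  0.16241017]
```

View pics/s6.png

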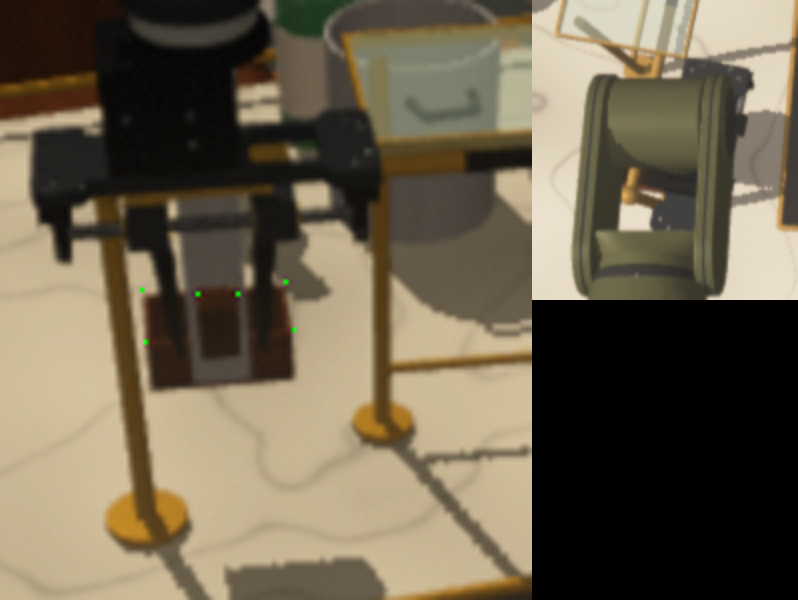

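It hangs upright on the open stretch at rack y of about 114 mm, with the bin at crop (145–292, 290–385).

For the slide, the gripper body must stay outside the shelf edge at rack x = -35 mm. I'll grip only the handle's tip and swing it out about 10° along its arc, which brings the body clear of the glass.

Request:
arm_command([
  [0.2, 0, 0, 0],
  [0.4, 0, 0, 0],
  [0.4, 0, 0, 0],
  [0.4, 0, 0, 0],
  [0.4, 0, 0, 0],
], hand=1.5, newtons=20)

```text
time: 10.85
tcp_pos: [0.4291, 0.0655, 0.1887]
orientation: [-0.0, 0.762, 0.647, 0.0]
contact_force: [-0.7, 0.6, -0.0]
finger_gap: 0.0236
grip_force: 20.0
```

Request:
arm_command([
  [0, 0, 0, 0],
  [0, 0, 0, 0],
  [0, 0, 0, 0],
])

```text
time: 11.1
tcp_pos: [0.4292, 0.0654, 0.1888]
orientation: [-0.0, 0.762, 0.647, 0.0]
contact_force: [-0.8, 1.3, -0.1]
finger_gap: 0.0241
grip_force: 20.0
```

Request:
arm_command([
  [-0.1, 0, -0.2, 0],
  [-0.25, 0, -0.5, 0],
  [-0.4, 0, -0.8, 0],
  [-0.55, 0, -1.05, 0],
  [-0.65, 0, -1.2, 0],
])

```text
time: 11.52
tcp_pos: [0.4279, 0.0586, 0.2008]
orientation: [0.0, 0.762, 0.647, -0.0]
contact_force: [0.5, 0.5, -2.4]
finger_gap: 0.0233
grip_force: 20.0
```

Run:
```python
from h import *
p,d=capture("side")
psi=np.radians(80.6);xr=np.array([np.cos(psi),np.sin(psi)]);yr=np.array([-xr[1],xr[0]]);m=np.array([.5535,.1191])
s=bot.observe();t=s["tcp_pos"]; r=t[:2]-m; print("rack x,y of tcp",r@xr,r@yr,t[2],s["contact_force"],s["finger_gap"],s["grip_force"])
a=cv2.resize(p[75:225,220:353],(532,600),interpolation=cv2.INTER_CUBIC)
cv2.imwrite("pics/s7.png",a[:,:,::-1])
```

```text
rack x,y of tcp -0.08027684631831497 0.11383004369528192 0.20110814713575453 [-0.73272886 -0.76975792 -2.45631085] 0.02386991171494299 20.00127375125885
```

View pics/s7.png

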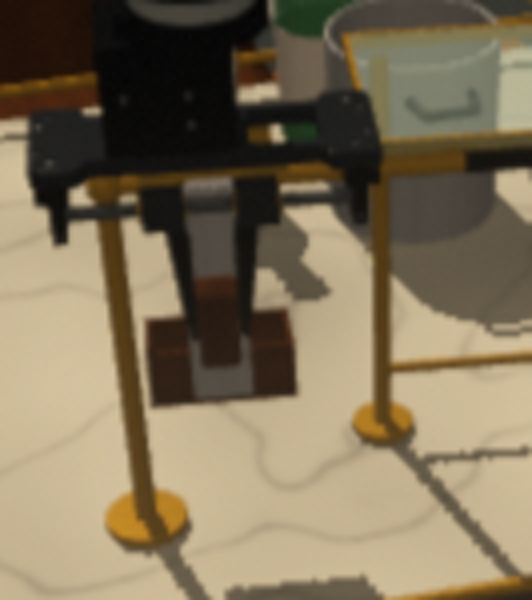

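The caddy swung out as intended, with the bin rim at crop y of about 318 (it was 290), and the tool is at rack x = -80 mm. I lower 1.5 mm to rest it on the rail, then slide slowly.

Request:
arm_command([
  [0, 0, 0.1, 0],
  [0, 0.2, 0.15, 0],
  [0, 0.6, 0.15, 0],
  [0, 1.1, 0.15, 0],
  [0, 1.7, 0.15, 0],
])

```text
time: 11.98
tcp_pos: [0.4453, 0.0566, 0.1993]
orientation: [-0.0, 0.762, 0.647, 0.0]
contact_force: [-2.9, 3.6, 1.0]
finger_gap: 0.0235
grip_force: 20.0
```

Request:
arm_command([
  [0, 0.7, 0, 0],
  [0, 1.4, 0, 0],
  [0, 2.1, 0, 0],
  [0, 2.8, 0, 0],
  [0, 3.5, 0, 0],
])

```text
time: 12.4
tcp_pos: [0.4802, 0.0508, 0.1993]
orientation: [-0.0, 0.762, 0.647, 0.0]
contact_force: [-2.0, 4.8, 1.3]
finger_gap: 0.0235
grip_force: 20.0
```

```bash
cat > st.py <<'E'
from h import *
psi=np.radians(80.6);xr=np.array([np.cos(psi),np.sin(psi)]);yr=np.array([-xr[1],xr[0]]);m=np.array([.5535,.1191])
s=bot.observe();t=s["tcp_pos"]; r=t[:2]-m; print("rack x,y of tcp",r@xr,r@yr,t[2],s["contact_force"],s["torque"],s["finger_gap"],s["grip_force"])
E
python3 st.py
```

```text
rack x,y of tcp -0.07935786804191937 0.061121845399817125 0.19926182477635462 [-1.97696559  4.76885173  1.33293602] [0.76887728 0.30773543 0.17817801] 0.02351719113241308 20.040660202503204
```

Request:
arm_command([
  [0, 0.7, 0, 0],
  [0, 1.4, 0, 0],
  [0, 2.1, 0, 0],
  [0, 2.8, 0, 0],
  [0, 3.5, 0, 0],
])

```text
time: 12.82
tcp_pos: [0.5148, 0.0452, 0.1992]
orientation: [-0.001, 0.762, 0.647, 0.0]
contact_force: [-3.1, 5.1, 1.7]
finger_gap: 0.0239
grip_force: 20.0
```

Request:
arm_command([
  [0, 0.7, 0, 0],
  [0, 1.4, 0, 0],
  [0, 2.1, 0, 0],
  [0, 2.8, 0, 0],
  [0, 3.5, 0, 0],
])

```text
time: 13.23
tcp_pos: [0.5493, 0.0395, 0.1992]
orientation: [-0.001, 0.762, 0.647, 0.0]
contact_force: [-3.6, 4.2, 2.2]
finger_gap: 0.0235
grip_force: 20.0
```

Request:
arm_command([
  [0, 0.6, 0, 0],
  [0, 1.2, 0, 0],
  [0, 1.8, 0, 0],
  [0, 2.4, 0, 0],
  [0, 3, 0, 0],
])

```text
time: 13.65
tcp_pos: [0.5789, 0.0347, 0.1991]
orientation: [-0.001, 0.762, 0.647, 0.0]
contact_force: [-3.3, 5.9, 1.9]
finger_gap: 0.0237
grip_force: 20.0
```

```bash
python3 st.py
python3 - <<'E'
from h import *
p,d=capture("side");q,_=capture("top")
a=cv2.resize(p[50:200,267:400],(532,600),interpolation=cv2.INTER_CUBIC)
b=cv2.resize(q[90:240,120:187],(268,600),interpolation=cv2.INTER_CUBIC)
cv2.imwrite("pics/s8.png",np.hstack([a,b])[:,:,::-1])
E
```

```text
rack x,y of tcp -0.07909233358667295 -0.0387916701914614 0.19913029606204957 [-3.32213124  5.91942814  1.90501098] [0.84099495 0.35935737 0.20446751] 0.023741569476829424 20.045211911201477
```

View pics/s8.png

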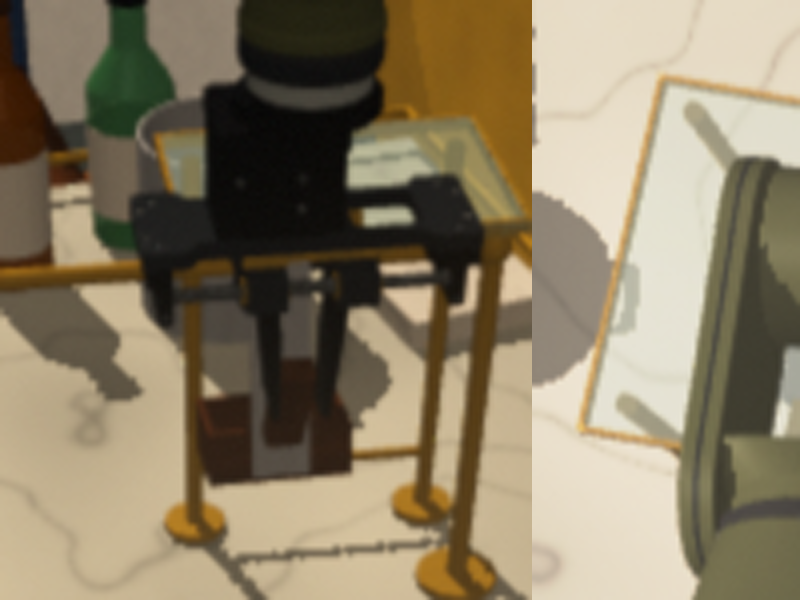

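I have now viewed 11 pictures, one more than the 10 allowed, so the rest is numeric only. The last one shows the gripper outside the glass edge and the caddy under the shelf, with its strap at crop (255–315, 350–475). I finish the slide and measure the strap with colour and depth.

Request:
arm_command([
  [0, 0.6, 0, 0],
  [0, 1.2, 0, 0],
  [0, 1.8, 0, 0],
  [0, 2.4, 0, 0],
  [0, 3, 0, 0],
])

```text
time: 14.17
tcp_pos: [0.6078, 0.0299, 0.1991]
orientation: [-0.001, 0.762, 0.647, 0.0]
contact_force: [-2.9, 5.3, 1.7]
finger_gap: 0.0237
grip_force: 20.1
```

```bash
cat > strap.py <<'E'
exec(open("st.py").read())
p,d=capture("side"); c=C["side"]
v,u=np.mgrid[0:480,0:640]; ok=d>0
P=np.stack([(u-c["cx"])/c["fx"]*d,(v-c["cy"])/c["fy"]*d,d],-1)-c["t"]; W=P@c["R"]
rx=(W[...,:2]-m)@xr; ry=(W[...,:2]-m)@yr; z=W[...,2]
hsv=cv2.cvtColor(p,cv2.COLOR_RGB2HSV)
box=ok&(abs(rx+.02)<.04)&(ry>-.14)&(ry<.16)
g=box&(hsv[...,1]<60)&(hsv[...,2]>60)&(z>.09)&(z<.24)
if g.sum():
    for lo in np.arange(.1,.24,.02):
        k=g&(z>=lo)&(z<lo+.02)
        if k.sum()>5: print("strap z%.2f n%d y %.4f..%.4f med %.4f x %.4f"%(lo,k.sum(),*np.percentile(ry[k],[4,96]),np.median(ry[k]),np.median(rx[k])))
w=box&(hsv[...,0]<15)&(hsv[...,1]>90)&(z<.17)&(z>.08)
print("wood",w.sum(),*[np.percentile(a[w],[2,50,98]).round(4) for a in(rx,ry,z)])
E
python3 strap.py
```

```text
rack x,y of tcp -0.07915329965610668 -0.06814430252313664 0.19913493814658406 [-2.85163551  5.26473109  1.70659132] [0.88692687 0.39212407 0.19800049] 0.02366995973141176 20.06261497735977
strap z0.12 n76 y -0.0811..-0.0528 med -0.0668 x -0.0332
strap z0.14 n17 y -0.0539..-0.0497 med -0.0520 x -0.0318
strap z0.16 n22 y -0.0572..-0.0496 med -0.0526 x -0.0282
strap z0.18 n30 y -0.0783..-0.0495 med -0.0524 x -0.0256
strap z0.20 n55 y -0.0816..-0.0494 med -0.0736 x -0.0228
strap z0.22 n25 y -0.0810..-0.0494 med -0.0777 x -0.0205
wood 434 [-0.0514 -0.0309  0.0195] [-0.1083 -0.048  -0.0207] [0.1208 0.1394 0.1675]
```

The strap centre is at about -66 mm and the sleeve spans about -38 to -98 mm. I nudge it 2 mm further, ease the tilt back down with a light grip, and let go.

Request:
arm_command([
  [0, 0.1, 0, 0],
  [0, 0.25, 0, 0],
  [0, 0.25, 0, 0],
])

```text
time: 14.47
tcp_pos: [0.6101, 0.0294, 0.1992]
orientation: [-0.001, 0.762, 0.647, 0.0]
contact_force: [-3.2, 4.8, 3.1]
finger_gap: 0.0236
grip_force: 20.0
```

Request:
arm_command([
  [0, 0, 0.1, 0],
  [0, 0, 0.2, 0],
  [0, 0, 0.3, 0],
  [0, 0, 0.4, 0],
  [0, 0, 0.5, 0],
], newtons=5)

```text
time: 14.88
tcp_pos: [0.6108, 0.0296, 0.195]
orientation: [0.0, 0.762, 0.647, 0.001]
contact_force: [-0.2, 6.0, 3.8]
finger_gap: 0.0241
grip_force: 4.9
```

Request:
arm_command([
  [0, 0, 0.1, 0],
  [0, 0, 0.2, 0],
  [0, 0, 0.3, 0],
  [0, 0, 0.4, 0],
  [0, 0, 0.5, 0],
])

```text
time: 15.3
tcp_pos: [0.6109, 0.0297, 0.1903]
orientation: [0.0, 0.762, 0.647, 0.001]
contact_force: [0.6, 5.7, 4.0]
finger_gap: 0.0236
grip_force: 4.9
```

```bash
python3 strap.py
```

```text
rack x,y of tcp -0.07886180446097295 -0.07128645222896716 0.19025507393512686 [0.63305468 5.73226029 3.96960363] [1.0139576  0.01033331 0.00166251] 0.023574808076063013 4.945109859108925
strap z0.12 n62 y -0.0852..-0.0550 med -0.0689 x -0.0207
strap z0.14 n11 y -0.0573..-0.0541 med -0.0551 x -0.0193
strap z0.16 n21 y -0.0591..-0.0534 med -0.0566 x -0.0199
strap z0.18 n37 y -0.0852..-0.0531 med -0.0582 x -0.0180
strap z0.20 n41 y -0.0844..-0.0527 med -0.0793 x -0.0179
strap z0.22 n10 y -0.0862..-0.0788 med -0.0832 x -0.0160
wood 307 [-0.0428 -0.0198  0.0112] [-0.1117 -0.0501 -0.0242] [0.1173 0.1378 0.1639]
```

Request:
arm_command([
  [0, 0, 0, 0],
  [0, 0, 0, 0],
  [0, 0, 0, 0],
  [0, 0, 0, 0],
  [0, 0, 0, 0],
], hand=4.5)

```text
time: 15.77
tcp_pos: [0.61, 0.0284, 0.1888]
orientation: [0.0, 0.762, 0.647, -0.0]
contact_force: [-0.6, -0.4, -0.2]
finger_gap: 0.0442
grip_force: 0.0
```

Request:
arm_command([
  [-0.5, 0, 0, 0],
  [-2, 0, 0, 0],
  [-4, 0, 0, 0],
  [-6, 0, 0, 0],
  [-8, 0, 0, 0],
])

```text
time: 16.18
tcp_pos: [0.5966, -0.0519, 0.1891]
orientation: [0.0, 0.762, 0.647, -0.0]
contact_force: [-0.4, 0.1, 0.5]
finger_gap: 0.0449
grip_force: 0.0
```

Request:
arm_command([
  [-2, 0, -1, 0],
  [-5, 0, -2, 0],
  [-8, 0, -3, 0],
  [-10, 0, -4, 0],
  [-10, 0, -4, 0],
])

```text
time: 16.6
tcp_pos: [0.5809, -0.1535, 0.2319]
orientation: [0.002, 0.764, 0.645, 0.0]
contact_force: [-0.7, 0.5, 0.9]
finger_gap: 0.0449
grip_force: 0.0
```

```bash
python3 strap.py
```

```text
rack x,y of tcp -0.26449930711247344 -0.0715469495843516 0.23185212645795797 [-0.68258769  0.51018432  0.9085658 ] [-0.02384248 -0.125292   -0.02864164] 0.04489700945196099 0.0
strap z0.10 n6 y -0.0781..-0.0566 med -0.0698 x -0.0181
strap z0.12 n49 y -0.0815..-0.0533 med -0.0680 x -0.0196
strap z0.14 n8 y -0.0548..-0.0518 med -0.0536 x -0.0189
strap z0.22 n56 y -0.0664..-0.0496 med -0.0576 x -0.0162
wood 88 [-0.0464 -0.0173  0.0186] [-0.0671 -0.0258 -0.0222] [0.1164 0.1389 0.1678]
```

Request:
arm_command([
  [-1, -4, 0, 0],
  [-2, -8, 0, 0],
  [-3, -12, 0, 0],
  [-4, -16, 0, 0],
  [-5, -19, 0, 0],
])

```text
time: 17.07
tcp_pos: [0.3826, -0.1661, 0.2277]
orientation: [-0.001, 0.762, 0.648, -0.0]
contact_force: [0.1, -0.3, 0.4]
finger_gap: 0.0449
grip_force: 0.0
```

Request:
arm_command([
  [-3, -3, 0, 0],
  [-6, -6, 0, 0],
  [-9, -9, 0, 0],
  [-10, -10, 0, 0],
  [-10, -10, 0, 0],
])

```text
time: 17.48
tcp_pos: [0.2682, -0.2505, 0.2285]
orientation: [0.0, 0.764, 0.645, -0.0]
contact_force: [0.7, 0.3, -0.3]
finger_gap: 0.0449
grip_force: 0.0
```

Request:
arm_command([
  [0, 0, 0, 0],
  [0, 0, 0, 0],
  [0, 0, 0, 0],
  [0, 0, 0, 0],
  [0, 0, 0, 0],
])

```text
time: 17.9
tcp_pos: [0.2711, -0.249, 0.229]
orientation: [-0.0, 0.762, 0.648, 0.0]
contact_force: [-1.0, -0.3, -0.2]
finger_gap: 0.0454
grip_force: 0.0
```

```bash
cat >> strap.py <<'E'
k=ok&(p.max(-1)<50)&(abs(z-.25)<.012)&(abs(rx)<.03)&(ry>-.14)&(ry<0)
print("dark",k.sum(),np.percentile(ry[k],[2,98]) if k.sum() else "", np.histogram(ry[k],np.arange(-.11,-.02,.01))[0])
p0=np.load("side0.npz")["p"].astype(int); df=abs(p.astype(int)-p0).sum(-1)>90
print("tray change px",df[225:380,270:480].sum())
np.savez("now.npz",p=p)
E
python3 strap.py; python3 strap.py | tail -3
```

```text
rack x,y of tcp -0.40928118717716006 0.2184800360081846 0.22899854476724707 [-0.98867027 -0.33745283 -0.22846358] [ 0.02147491 -0.08712835 -0.02182589] 0.04535750103985327 0.0
strap z0.12 n65 y -0.0833..-0.0529 med -0.0660 x -0.0196
strap z0.14 n15 y -0.0558..-0.0520 med -0.0526 x -0.0192
strap z0.16 n28 y -0.0614..-0.0514 med -0.0554 x -0.0180
strap z0.18 n79 y -0.0831..-0.0512 med -0.0630 x -0.0174
strap z0.20 n112 y -0.0843..-0.0507 med -0.0674 x -0.0172
strap z0.22 n122 y -0.0836..-0.0500 med -0.0664 x -0.0166
wood 333 [-0.0452 -0.0181  0.0161] [-0.1099 -0.058  -0.0226] [0.1178 0.1406 0.1672]
dark 34 [-0.09332602 -0.0388243 ] [ 0  7  3  0  0  0 19  5]
tray change px 830
wood 337 [-0.0445 -0.0182  0.0176] [-0.1094 -0.06   -0.0226] [0.117  0.14   0.1669]
dark 35 [-0.09402478 -0.03891537] [ 0  7  3  0  0  0 20  5]
tray change px 827
```

Request:
arm_command([
  [0, 0, 0, 0],
  [0, 0, 0, 0],
  [0, 0, 0, 0],
  [0, 0, 0, 0],
  [0, 0, 0, 0],
])

```text
time: 18.42
tcp_pos: [0.2704, -0.2496, 0.2292]
orientation: [0.0, 0.762, 0.647, 0.0]
contact_force: [-0.9, 1.1, 0.0]
finger_gap: 0.0449
grip_force: 0.0
```

```bash
python3 strap.py | tail -6; python3 -c "
from bench import sign_off; print(sign_off())"
```

```text
strap z0.18 n70 y -0.0837..-0.0511 med -0.0630 x -0.0177
strap z0.20 n114 y -0.0844..-0.0505 med -0.0672 x -0.0172
strap z0.22 n129 y -0.0836..-0.0500 med -0.0667 x -0.0168
wood 339 [-0.0433 -0.0183  0.0158] [-0.1098 -0.0579 -0.0224] [0.1175 0.1399 0.1661]
dark 34 [-0.0935051  -0.03912293] [ 0  7  3  0  0  0 19  5]
tray change px 828
the job is handed in; nothing more can be done
None
```

The walnut caddy hangs still and upright to within about 2°, its strap within the sleeve with about 10 mm to spare each side; I felt no contact with the glass shelf or tray items, handed in at about 18.5 s, and viewed 11 pictures instead of the allowed 10.

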